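# Close the vacuum chamber and hold its pump rod half drawn

## Task

Close the small vacuum chamber with its lid: take the lid off the sloping rest and seat it fully home on the chamber, spigot down and grip stem up, and let go of it. Then grip the T-handle of the hand pump and draw the rod straight up by about 40 mm, until the dark band on it has just come wholly out of the barrel, without wedging it in the bore or ever pulling it right out; the program finishes while still holding the rod still at that height. Leave the other things on the bench where they are.

Things in the scene. Friction and masses are not known exactly. Their poses are not given: they have to be found in the camera images.
- unit: Vacuum test unit, fixed: grey base plate 110 (x) x 270 (y) x 10 mm with round metal chamber at y = +80 mm, square pump barrel at y = -80 mm and between them a dial gauge (42 dia, top 63 mm above the bench). Origin: centre of the plate's underside, on the bench; z up. It stands in the left or right half of the bench, turned up to 0.3 rad.
- chamber_mouth (a point): Centre of the open mouth of the round chamber, level with its flat rim, 60 mm above the bench; axes as the unit's. Chamber 84 mm outside diameter, mouth 50 mm diameter, 42 mm deep. The lid is home when its flange lies on the rim, the lid's origin then 10 mm below this point.
- bore_mouth (a point): Centre of the bore's mouth on the flat top of the square pump barrel (44 x 44 mm), 95 mm above the bench; axes as the unit's. The bore is vertical, 18 mm diameter and 80 mm deep.
- rod: Steel pump rod, 16 mm dia, loose in the bore (1 mm play all round), at first standing on its floor; 0.2 to 0.4 kg, no spring: sinks if let go. Origin: centre of its foot, z up along it; 80 mm below the bore's mouth at the start. Dark band 40 to 50 mm above the foot, hidden at the start. Black T-handle on top (see rod_handle). May be turned up to 0.6 rad from the unit.
- rod_handle (a point): Centre of the T-handle's bar, on the rod's axis, 114 mm above its foot; axes as the rod's. The bar is 64 mm long (x), 18 wide (y), 18 high (z), its underside 105 mm above the foot: 25 mm clear above the barrel at the start.
- lid: Metal lid, 0.16 kg, round: spigot 45 dia x 10 mm at the bottom, flange 72 dia x 8 above it, grip stem 22 dia x 34 on top; 52 overall. Origin: centre of the spigot's underside; z along the axis to the stem. At first it lies on the sloping rest, spigot against the slope, its axis leaning 25 degrees (0.436 rad) from vertical towards the rest's -x (roughly to the robot).
- lid_grip (a point): Point on the axis of the lid's stem, 42 mm above the spigot's underside (24 mm above the flange's top, 10 mm below the stem's top); axes as the lid's.
- rest: White sloping lid rest, fixed: foot 100 x 100 mm and on it a plate sloping 25 degrees, low edge on the -x side (to the robot); two steel pegs 8 mm high keep the spigot from sliding down. Slope's centre 34 mm above the bench, highest edge 53. Origin: centre of the foot's underside; turned up to 0.4 rad. It stands on the other half of the bench from the unit.
- jar: Bystander: clear glass jar with black screw cap, 44 dia x 50 tall, loose, in front of the test unit. Sizes in mm. Origin: centre of its underside. Leave alone.
- dish: Bystander: flat closed clear culture dish, 60 dia x 13, loose, behind the test unit. Sizes in mm. Origin: centre of its underside. Leave alone.
- eyepiece: Bystander: dark metal microscope eyepiece standing upright, 34 dia x 50, loose, on the robot's side of the lid rest. Sizes in mm. Origin: centre of its underside. Leave alone.
- objective: Bystander: steel microscope objective standing upright, 28 dia x 42, loose, behind the lid rest. Sizes in mm. Origin: centre of its underside. Leave alone.
- vial: Bystander: small amber vial with white cap, 28 dia x 55, loose, at the left of the bench. Sizes in mm. Origin: centre of its underside. Leave alone.
- slidebox: Bystander: grey slide box 85 x 50 x 30, loose, at the right of the bench. Sizes in mm. Origin: centre of its underside. Leave alone.

How it is judged:
By the outcome, as a careful person would: the job done as asked, in the order asked, and still so for the second after the job is handed in, while the arm keeps its last pose, push and grip.
It also fails if it takes over 58 s, if anything falls off the work surface, if the arm or the gripper's body presses on something with over 40 N, if the wrist force passes 120 N, or if a joint passes its speed limit or range.

## Robot

A 6-joint arm with a two-finger parallel gripper is mounted at the origin on the work surface. World frame = base frame: x ahead of the robot, y to its left, z up, the work surface at z = 0. Lengths are in m, angles in rad, forces in N, time in s.
With the tool pointing down it reaches from about 0.325 to 0.775 m from the base axis. Payload 5.5 kg.
Tool frame: the origin (TCP) lies on the centre line of the jaws, within the pads' length; the fingertips stand 19 mm ahead of it and the grasp point (between the pads) is the TCP (tip_reach is the distance from the TCP to the fingertips, in m); z points along the fingers, y is the line along which they close (so a half turn about z gives the same grasp; the last joint's range is limited). The gripper opens to 85 mm and grips with 20 to 120 N. Pads are 22 mm wide; open, the fingers measure 114 mm over their backs; the gripper's body (76 mm by 85 mm) begins 54 mm behind the grasp point. The pads swing forward as they close: fully open they stand 13 mm farther back than shut.
Start: joints at [-1.355, 0.091, 1.231, -0, 1.82, -0.057], TCP at [0.162, -0.578, 0.25] pointing down, gripper open.
Joint ranges: [-2.87, 2.87], [-0.86, 2.18], [0.17, 2.46], [-1.51, 4.65], [0.06, 2.69], [-2.65, 2.65]. Speed limits (rad/s): [2.57, 2.57, 3.01, 3.14, 3.14, 3.14].

## Interface

Orientations are given as a unit quaternion [x, y, z, w].
In Python, from bench import * gives the robot as it stands. The module is installed in compiled form; this text tells all that it offers.
- The arm moves only by the tool move_arm, never from a script. Its argument "rows" is a list that holds one entry, the list of rows, each a list of 7 numbers: the shift along the tool's x, y, z in m, then the turn, a rotation vector about the tool's x, y, z in rad, then the finger opening in m, from 0 to 0.0854. In form: [[[dx, dy, dz, ax, ay, az, claw], ...]]. A call has 1 to 5 rows; each row is the pose to reach, as a shift and turn from the pose commanded when the call began, along the tool's axes at that moment; what a row does not reach only later rows make up. A row lasts 1/8 s, in which the tool goes at most 62.5 mm and 10.7 degrees, less where a joint would pass 70% of its speed; a pose out of reach is approached as far as the arm can. A call with a gripper value outside its range is refused whole. The fingers move at their own pace and stop on an object; "force" is the grip in N (left out, the last holds). Time passes only in rows, so rows that repeat a pose let the fingers close. It gives the time, the measured TCP pose, the force, the opening and the grip force at its end, in the units of the state.
- sense(): the state, without advancing time (a new reading comes with each control period).
- camera(name): name is "side" or "top"; returns the picture (400x640x3 uint8, red, green, blue); there is no depth.
- camera_info(name): a dict with "fx", "fy", "cx", "cy" (pixels), "dist_coeffs" ([k1, k2, p1, p2, k3] as OpenCV has them; the pictures are not rectified), "extrinsics" (4x4, takes a point from camera to world coordinates). Camera axes: x right, y up, looking along -z (the intrinsics and any distortion apply to the point x, -y, -z); pixel columns grow to the right and rows downward; lengths in m; the calibration is good to about 2 mm. A picture is of the moment at which its call begins. camera_info takes no time and is no camera call.
- sign_off(): hands the job in; it is judged then, once.
The state is a dict: "clock": time; "joint_positions": joint angles; "joint_vel": joint speeds; "joint_torque": joint torques, N m; "eef_pos": TCP position; "tool_rot": TCP orientation; "contact_force": force on the tool from outside, world axes, zero at the start; "moment": the same for the moment, N m; "width": opening from 0.0 (shut) to 1.0 (fully open); "grasp_force": force on a finger pad.
Only numpy, scipy, OpenCV 4.12 (cv2) and the standard library are available. Lean on these libraries where they do the work, as an engineer would, in place of code of your own. Each camera call takes 0.05 s, during which the arm holds its last target. There are 200 camera calls.

## Working session

There is one attempt and no reset: what is moved stays moved. The work goes in short steps, Python scripts to look and compute and a tool call to move; the robot and the scene stay as the last step left them, time stands still between calls to the robot, and variables do not carry over. Pictures are saved under pics/ and viewed, at most 10 in all, crops included, and the job is handed in when it is done.

Besides the shell and the picture viewer there is one more tool, called after "Emit:" by a JSON object that holds its "fn" and its "kwargs". move_arm: Moves the arm, as the interface text tells. Its arguments: {"type":"object","properties":{"rows":{"type":"array","items":{"type":"array","items":{"type":"array","items":{"type":"number"}}}},"force":{"type":"number"}},"required":["rows"]}

```bash
mkdir -p pics
python3 - <<'E'
from bench import *
import cv2
for n in("top","side"):
    cv2.imwrite(f"pics/{n}0.png",camera(n)[:,:,::-1]); print(camera_info(n))
print(sense())
E
```

```text
{'fx': 376.946411359872, 'fy': 376.946411359872, 'cx': 313.65309399378265, 'cy': 200.3234702098647, 'dist_coeffs': array([-0.00573791,  0.        ,  0.        ,  0.        ,  0.        ]), 'extrinsics': array([[-0.01257314,  0.99275976, -0.11945701,  0.39507969],
       [-0.9998687 , -0.01370376, -0.00864791, -0.02578661],
       [-0.0102223 ,  0.1193326 ,  0.99280171,  1.2877338 ],
       [ 0.        ,  0.        ,  0.        ,  1.        ]])}
{'fx': 508.26905685306104, 'fy': 508.26905685306104, 'cx': 319.9430122835275, 'cy': 197.61917737236564, 'dist_coeffs': array([0.01445598, 0.        , 0.        , 0.        , 0.        ]), 'extrinsics': array([[-0.98364915,  0.13465876, -0.11958833,  0.38951378],
       [-0.17888577, -0.65371009,  0.7352979 ,  1.02024446],
       [ 0.02083821,  0.74466781,  0.66710991,  1.04892737],
       [ 0.        ,  0.        ,  0.        ,  1.        ]])}
{'clock': 0.1, 'joint_positions': array([-1.35472370e+00,  9.18251493e-02,  1.23182830e+00,  6.30450609e-07,
        1.81983473e+00, -5.66996923e-02]), 'joint_vel': array([ 1.74898213e-04, -1.56895570e-03, -2.22764373e-03,  6.50989941e-04,
        3.96834654e-05, -1.54650035e-03]), 'joint_torque': array([ 2.21775685e-03, -4.60217607e+01, -4.19218075e+01, -1.18635144e-04,
        1.06572048e-02,  1.26452721e-05]), 'eef_pos': array([ 0.16158763, -0.57757828,  0.24920356]), 'tool_rot': array([ 9.90713360e-01,  1.35963744e-01, -7.51391149e-05, -9.44776509e-04]), 'contact_force': array([ 0.22641863, -0.2118916 ,  0.62011822]), 'moment': array([ 0.03393937, -0.03651493, -0.03313676]), 'grasp_force': 0.0, 'width': 1.005022393297365}
```

View pics/top0.png

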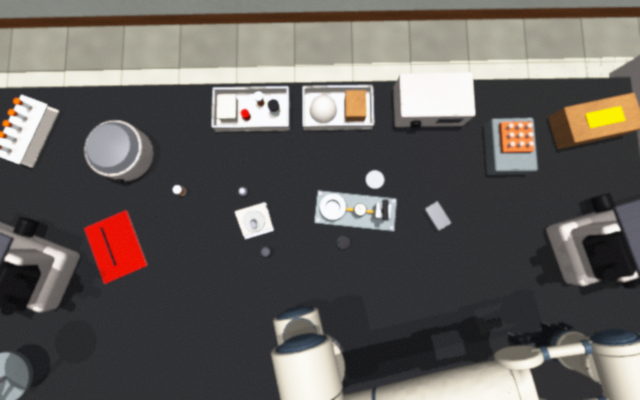

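View pics/side0.png

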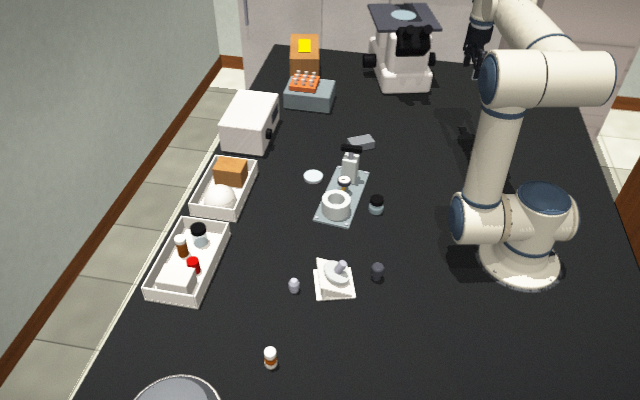

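Top view: the rest and lid are at about (254,221), the chamber at (332,207), the barrel at (382,210). Side view: the lid stem is at (340,267), the chamber at (337,204), the T-handle at (351,149). I'll zoom in on both.

```bash
cat > h.py <<'E'
from bench import *
import cv2, numpy as np
from scipy.spatial.transform import Rotation as R
def ray(n,uv):
    c=camera_info(n);K=np.array([[c["fx"],0,c["cx"]],[0,c["fy"],c["cy"]],[0,0,1]])
    p=cv2.undistortPoints(np.array([[uv]],float),K,c["dist_coeffs"])[0,0]
    E=c["extrinsics"];return E[:3,3],E[:3,:3]@np.array([p[0],-p[1],-1])
def onz(n,uv,z):
    o,d=ray(n,uv);return o+d*(z-o[2])/d[2]
def two(a,b):
    o1,d1=ray("top",a);o2,d2=ray("side",b)
    s=np.linalg.lstsq(np.c_[d1,-d2],o2-o1,rcond=None)[0]
    p,q=o1+s[0]*d1,o2+s[1]*d2;return (p+q)/2,np.linalg.norm(p-q)
def proj(n,P):
    c=camera_info(n);K=np.array([[c["fx"],0,c["cx"]],[0,c["fy"],c["cy"]],[0,0,1]]);E=c["extrinsics"]
    q=(np.atleast_2d(P)-E[:3,3])@E[:3,:3]*[1,-1,-1]
    return cv2.projectPoints(q[:,None],np.zeros(3),np.zeros(3),K,c["dist_coeffs"])[0][:,0]
def crop(n,x0,y0,w,h,s,name,img=None):
    im=camera(n) if img is None else img
    cv2.imwrite(f"pics/{name}.png",cv2.resize(im[y0:y0+h,x0:x0+w,::-1],None,fx=s,fy=s,interpolation=cv2.INTER_CUBIC))
E
python3 - <<'E'
from h import *
crop("top",230,180,175,80,4.5,"topc")
a=cv2.imread("pics/side0.png")[:,:,::-1]
im=np.hstack([a[135:230,305:395],a[230:325,290:380]])
crop("",0,0,180,95,4.4,"sidec",im)
E
```

```text
(no output)
```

View pics/topc.png

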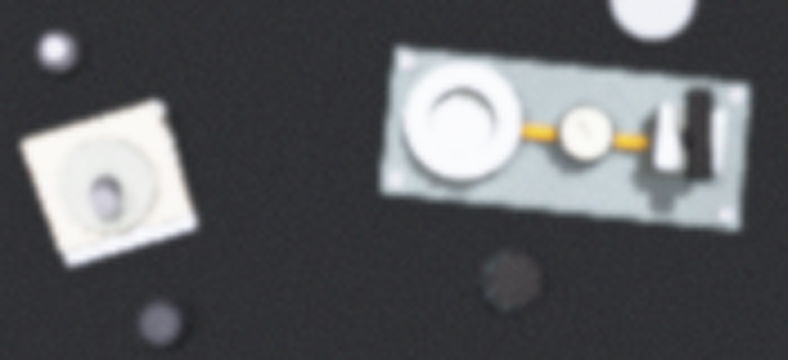

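View pics/sidec.png

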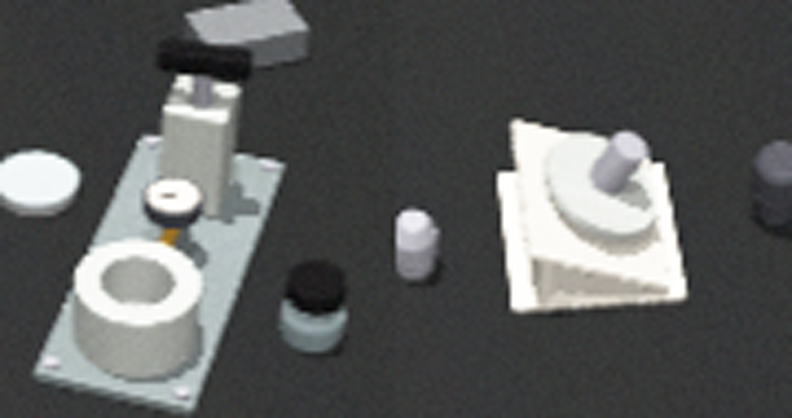

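Top crop: rest corners about (22,143), (160,100), (198,228), (68,265), stem at (106,198), plate corners (397,46), (750,84), (740,230), (380,193), rim centre (463,120), handle bar (699,135). Side crop: rim centre (138,283), bar from (160,52) to (250,60), stem top (628,148). Next I'll measure with masks.

```bash
cat > m.py <<'E'
from h import *
top=cv2.imread("pics/top0.png");side=cv2.imread("pics/side0.png")
def up(im,x0,y0,w,h,s=4): return cv2.resize(im[y0:y0+h,x0:x0+w],None,fx=s,fy=s,interpolation=cv2.INTER_CUBIC)
def big(m): 
    cs,_=cv2.findContours(m.astype(np.uint8),cv2.RETR_EXTERNAL,cv2.CHAIN_APPROX_NONE);return max(cs,key=cv2.contourArea)
def full(p,x0,y0,s=4): return (np.asarray(p,float).reshape(-1,2)+.5)/s-.5+[x0,y0]
np.set_printoptions(precision=4,suppress=True)
# plate
g=up(top,305,185,100,50); c=big(cv2.cvtColor(g,cv2.COLOR_BGR2GRAY)>110)
w=np.array([onz("top",p,.01)[:2] for p in full(c,305,185)],np.float32)
print("plate",cv2.minAreaRect(w))
# chamber rim (bright)
g=up(top,315,190,33,36); m=g.min(2)>215; 
c=big(m); e=cv2.fitEllipse(c); print("rim top",e, onz("top",full(e[0],315,190)[0],.06))
w=np.array([onz("top",p,.06)[:2] for p in full(c,315,190)],np.float32);print(cv2.minEnclosingCircle(w))
g=up(side,318,185,36,27); c=big(g.min(2)>205); e=cv2.fitEllipse(c); print("rim side",e,onz("side",full(e[0],318,185)[0],.06))
# handle
g=up(top,375,195,22,30); m=g.max(2)<38; c=big(m); w=np.array([onz("top",p,.095-.08+.114+.009)[:2] for p in full(c,375,195)],np.float32)
r=cv2.minAreaRect(w);print("handle top z.138",r, np.array(cv2.boxPoints(r)))
g=up(side,335,140,35,18); m=g.max(2)<32; c=big(m); r=cv2.minAreaRect(c); print("handle side",full(r[0],335,140),r)
# rest foot + lid
g=up(top,230,198,50,46); c=big(g.min(2)>140);r=cv2.minAreaRect(c); print("rest",r,full(cv2.boxPoints(r),230,198))
hs=cv2.cvtColor(g,cv2.COLOR_BGR2HSV)
b=g.astype(int);m=((b[:,:,0]-b[:,:,2])>12)&(b.min(2)>90);c=big(m);print("stem top",full(c,230,198).min(0),full(c,230,198).max(0),cv2.contourArea(c))
M=cv2.moments(c);print(full([M['m10']/M['m00'],M['m01']/M['m00']],230,198))
g=up(side,320,255,30,30);b=g.astype(int);m=((b[:,:,0]-b[:,:,2])>10)&(b.min(2)>70);c=big(m);r=cv2.minAreaRect(c);print("stem side",r,full(cv2.boxPoints(r),320,255))
E
python3 m.py
```

```text
plate ((0.5128796100616455, -0.15526099503040314), (0.2738320231437683, 0.11415600031614304), 83.18394470214844)
rim top ((70.68263244628906, 64.98146057128906), (101.5384292602539, 103.99352264404297), 123.87744140625) [ 0.5237 -0.0759  0.06  ]
((0.5234726667404175, -0.07560905069112778), 0.043466292321681976)
rim side ((72.90027618408203, 56.09437942504883), (77.04148864746094, 113.9404296875), 94.1668701171875) [ 0.5206 -0.0747  0.06  ]Traceback (most recent call last):
  File "m.py", line 18, in <module>
    g=up(top,375,195,22,30); m=g.max(2)<38; c=big(m); w=np.array([onz("top",p,.095-.08+.114+.009)[:2] for p in full(c,375,195)],np.float32)
                                              ~~~^^^
  File "m.py", line 5, in big
    cs,_=cv2.findContours(m.astype(np.uint8),cv2.RETR_EXTERNAL,cv2.CHAIN_APPROX_NONE);return max(cs,key=cv2.contourArea)
                                                                                             ~~~^^^^^^^^^^^^^^^^^^^^^^^^
ValueError: max() iterable argument is empty
```

```bash
sed -i 's/g=up(top,375,195,22,30); m=g.max(2)<38/g=up(top,375,195,22,30); m=g.max(2)<70; b0=[cv2.contourArea(q) for q in cv2.findContours(m.astype(np.uint8),0,1)[0]]; print(b0)/; s/m=g.max(2)<32/m=g.max(2)<35/' m.py; python3 m.py | tail -n +5
python3 - <<'E'
from h import *
print(proj("top",[[.5034,-.2347,.129],[.5034,-.2347,.095]]),proj("side",[.5034,-.2347,.129]))
E
```

```text
[80.0, 980.0, 404.5]
handle top z.138 ((0.5014793276786804, -0.23180733621120453), (0.014213026501238346, 0.05610199645161629), 88.83538818359375) [[ 0.4733 -0.2383]
 [ 0.5294 -0.2395]
 [ 0.5297 -0.2253]
 [ 0.4736 -0.2241]]
handle side [[351.1  148.55]] ((65.9000015258789, 35.70000076293945), (84.85282135009766, 28.001432418823242), 8.13010311126709)
rest ((97.10013580322266, 91.41040802001953), (121.86543273925781, 131.70504760742188), 73.37924194335938) [[233.7675 210.5899]
 [265.3181 201.1718]
 [274.0326 230.3653]
 [242.482  239.7834]]
[[384.82942345 209.36802616]
 [382.92964932 210.39195992]] [[350.54126497 148.20657912]]Traceback (most recent call last):
  File "m.py", line 24, in <module>
    b=g.astype(int);m=((b[:,:,0]-b[:,:,2])>12)&(b.min(2)>90);c=big(m);print("stem top",full(c,230,198).min(0),full(c,230,198).max(0),cv2.contourArea(c))
                                                               ~~~^^^
  File "m.py", line 5, in big
    cs,_=cv2.findContours(m.astype(np.uint8),cv2.RETR_EXTERNAL,cv2.CHAIN_APPROX_NONE);return max(cs,key=cv2.contourArea)
                                                                                             ~~~^^^^^^^^^^^^^^^^^^^^^^^^
ValueError: max() iterable argument is empty
```

Run:
```python
import cv2,numpy as np
np.set_printoptions(linewidth=250)
t=cv2.imread("pics/top0.png");s=cv2.imread("pics/side0.png")
print(t[212:234,242:266,2]);print((t.astype(int)[212:234,242:266,0]-t[212:234,242:266,2]))
a=s.astype(int)[255:290,320:352];print(a[:,:,0]-a[:,:,2]);
```

```text
[[251 250 250 248 244 239 235 234 235 236 236 236 236 234 233 230 230 233 238 245 248 250 250 250]
 [251 250 248 244 239 237 235 236 237 236 236 236 236 236 235 235 233 231 230 235 244 249 250 251]
 [250 249 245 240 238 237 237 237 237 237 237 236 236 236 236 237 237 234 231 230 236 245 249 250]
 [250 247 243 239 239 238 238 237 237 237 237 237 236 237 237 237 237 236 235 231 231 238 246 249]
 [249 245 241 239 239 239 238 238 236 238 236 236 236 236 237 238 238 237 237 235 230 232 241 248]
 [248 243 239 238 238 239 239 238 236 235 232 229 231 232 235 237 238 238 237 236 233 232 238 245]
 [246 242 239 238 238 238 239 237 234 227 216 206 209 221 231 236 238 239 238 237 235 234 237 244]
 [247 242 238 238 238 238 239 235 226 203 181 169 169 188 215 232 236 239 238 237 237 236 237 243]
 [246 242 237 238 238 238 238 232 205 176 160 149 141 151 188 222 234 238 238 238 237 236 235 242]
 [246 241 238 238 237 238 237 227 196 175 172 167 149 141 167 209 230 236 238 237 237 235 232 240]
 [246 240 238 237 239 238 235 225 202 195 196 195 180 157 165 203 226 233 238 238 237 233 226 235]
 [247 241 2
[... 2749 characters left out ...]
 -8  -5  -5]
 [ -8  -6  -5  -5  -5  -5  -2  -2  -1  -1  -1  -2  -2  -1  -1  -1  -2  -3  -4  -5  -6  -5  -4  -2]
 [ -7  -4  -4  -5  -5  -6  -6  -4  -3  -2  -2  -2  -2  -2  -2  -5  -5  -3   0   0   0   0   1   2]
 [-10  -6  -5  -5  -5  -6  -7  -8  -6  -6  -7  -6  -5  -4  -3  -3  -4   2   4   3   3   3   3   3]
 [-10  -6  -5  -5  -5  -6  -6  -7  -6  -7  -6  -5  -1   1   2   1   2   3   4   4   5   7   6   7]
 [ -8  -6  -5  -4  -5  -6  -5  -6  -5  -4  -2   1   3   3   4   4   5   5   5   7  11   9   9   9]]
[[ -2   0   3 ...   4   0   0]
 [ -1   2   1 ...   0   2  -2]
 [ -1   1   0 ...   3   1   1]
 ...
 [ -6  -3  -3 ...  -5  -5  -3]
 [-17 -14 -16 ...  -5  -3  -3]
 [-16 -10 -16 ...  -5  -4  -2]]
```

Run:
```python
from h import *
exec(open("m.py").read().split("# plate")[0].split("\n",1)[1])
def diff(im,x0,y0,w,h):
    g=up(im,x0,y0,w,h).astype(int); return g[:,:,0]-g[:,:,2],g
d,g=diff(top,236,200,36,38)
fl=(cv2.GaussianBlur(d.astype(np.float32),(0,0),2)>-2.5)&(g.min(2)>120)
c=big(cv2.morphologyEx(fl.astype(np.uint8),cv2.MORPH_OPEN,np.ones((15,15))));e=cv2.fitEllipse(cv2.convexHull(c));print("flange top",full(e[0],236,200),np.array(e[1])/4,e[2])
w=np.array([onz("top",p,.05)[:2] for p in full(c,236,200)],np.float32);print(cv2.minAreaRect(w))
pf=full(e[0],236,200)[0]
c=big(cv2.GaussianBlur(d.astype(np.float32),(0,0),2)[60:120,50:90]>4.5);r=cv2.minAreaRect(c);box=full(cv2.boxPoints(r)+[50,60],236,200);print("stem top box",box)
d,g=diff(side,320,255,32,36)
db=cv2.GaussianBlur(d.astype(np.float32),(0,0),2)
print(db[::8,::8].round().astype(int))
c=big(db>9);r=cv2.minAreaRect(c);print("stem side box",full(cv2.boxPoints(r),320,255),r[1])
yaw=.29;lean=np.array([-np.cos(yaw)*np.sin(.436),-np.sin(yaw)*np.sin(.436),np.cos(.436)])
P=onz("top",pf,.034/1+.018*np.cos(.436));o=P-.018*lean
print("lid org",o)
for k in(0,.018,.042,.052):print(k,proj("top",o+k*lean),proj("side",o+k*lean))
```

```text
flange top [[253.0223 220.5473]] [19.4914 20.5367] 101.76067352294922
((0.4803694486618042, 0.18547265231609344), (0.06540242582559586, 0.0609666146337986), 89.26311492919922)
stem top box [[249.625 219.375]
 [255.875 219.375]
 [255.875 227.375]
 [249.625 227.375]]
[[ -2   2   1  -1   2   3   1   3   1   2   1   3   1   2   3   2]
 [ -1   1   2   0   0  -1   2   2   2   1   2   2   3   1   3   2]
 [ -5  -9  -3  -7   0   0   0   3   2   1   2   3   1   2   2   3]
 [ -4  -4  -4  -4  -3  -4  -2  -3  -2   1   8   7   6   4   2   1]
 [ -5  -4  -5  -3  -2  -2  -2   0  -1   1   7   7   7   6   1   3]
 [ -4  -4  -6  -1  -2  -1  -2  -2  -1   8   8   6   6   7   4   2]
 [ -4  -4  -5  -2  -2  -2  -2  -1   5   6   7   6   5  -5  -9   0]
 [ -4  -5  -4  -2  -1  -1  -2   1   6   6   7   5   1  -2  -4  -5]
 [ -4  -4  -5  -2  -2  -1  -2   0   7   6   5   4  -2  -2  -2  -4]
 [ -4  -4  -7  -2  -1  -1  -1  -2   2   5   5   1  -3  -3  -3  -2]
 [ -5  -4  -9  -4  -2  -2  -2  -2  -2  -2  -1  -3  -2  -3  -1  -2]
 [ -5  -5  -5 -11  -3  -2  -2  -2  -2  -2  -2  -2  -2  -3  -3  -2]
 [ -3  -4  -5  -9 -11  -3  -2  -1  -1  -2  -2  -2  -1  -2  -3  -6]
 [ -5  -4  -5  -5 -11 -13  -5  -2  -2  -1  -2  -2  -1  -2  -7  -6]
 [ -6  -5  -4  -5  -5 -10 -13  -9  -4  -3  -3  -2  -3  -9 -15 -10]
 [ -9  -5  -5  -5  -5  -5  -9 -14 -14 -12 -11 -12 -12 -16 -14  -9]
 [ -6  -3  -4  -4  -4  -5  -5  -5  -9 -14 -15 -15 -16 -10  -6  -5]
 [-16 -14 -15 -10  -9  -4  -5  -5  -5  -5  -6  -6  -5  -4  -5  -4]]Traceback (most recent call last):
  File "<stdin>", line 14, in <module>
  File "<string>", line 4, in big
ValueError: max() iterable argument is empty
```

Run:
```python
from h import *
exec(open("m.py").read().split("# plate")[0].split("\n",1)[1])
g=up(side,320,255,32,36).astype(int);db=cv2.GaussianBlur((g[:,:,0]-g[:,:,2]).astype(np.float32),(0,0),1.5)
c=big((db>3.5)&(g.min(2)>75));r=cv2.minAreaRect(c);print("stem side box",full(cv2.boxPoints(r),320,255),full(r[0],320,255),r[1])
sc=full(r[0],320,255)[0];print(two([252.75,223.4],sc))
m=((db>-3.5)&(g.min(2)>100)).astype(np.uint8);c=big(cv2.morphologyEx(m,cv2.MORPH_OPEN,np.ones((13,13))));e=cv2.fitEllipse(cv2.convexHull(c));fs=full(e[0],320,255)[0];print("flange side",fs,np.array(e[1])/4,e[2]);print(two([253.02,220.55],fs))
yaw=.29;lean=np.array([-np.cos(yaw)*np.sin(.436),-np.sin(yaw)*np.sin(.436),np.cos(.436)])
P=onz("top",[253.02,220.55],.034+.018*np.cos(.436));o=P-.018*lean
print("lid org",o)
for k in(0,.018,.035,.042,.052):print(k,(o+k*lean),proj("top",o+k*lean),proj("side",o+k*lean))
# rest corners ground
for p in ([233.8,210.6],[265.3,201.2],[274.0,230.4],[242.5,239.8]):print(onz("top",p,.005))
```

```text
stem side box [[331.1539 268.5526]
 [341.4272 257.0466]
 [348.6259 263.474 ]
 [338.3526 274.98  ]] [[339.8899 266.0133]] (38.60227966308594, 61.69970703125)
(array([0.4696, 0.1831, 0.0684]), np.float64(0.0007446605756570574))
flange side [337.4928 270.2266] [24.1192 27.9206] 126.48222351074219
(array([0.4773, 0.1849, 0.053 ]), np.float64(0.004384869782929674))
lid org [0.487  0.1876 0.034 ]
0 [0.487  0.1876 0.034 ] [[253.2148 218.7004]] [[332.4295 275.1287]]
0.018 [0.4797 0.1854 0.0503] [[253.02 220.55]] [[335.6366 270.7772]]
0.035 [0.4728 0.1833 0.0657] [[252.831  222.3443]] [[338.7121 266.6046]]
0.042 [0.47   0.1825 0.0721] [[252.7518 223.0969]] [[339.9919 264.8683]]
0.052 [0.4659 0.1813 0.0811] [[252.637  224.1864]] [[341.8339 262.3694]]
[0.5178 0.2593 0.005 ]
[0.5487 0.1513 0.005 ]
[0.4483 0.1215 0.005 ]
[0.4179 0.2285 0.005 ]
```

Checks: the plate gives the chamber at (0.522, -0.076) and the rim gives (0.522, -0.075). The lid grip point is about (0.4685, 0.1825, 0.0735), with rest yaw 0.285. Both agree with the heights and sizes given. I'll head for the lid.

```bash
cat > go.py <<'E'
# python3 go.py x y z yaw tilt : shift+turn in tool axes to reach the pose (tilt about tool y)
from h import *
import sys
def goal(yaw,tilt): return R.from_euler("z",yaw)*R.from_quat([1,0,0,0])*R.from_euler("y",tilt)
def rel(p,q):
    s=sense();T=R.from_quat(s["tool_rot"]);return np.r_[T.inv().apply(np.array(p)-s["eef_pos"]),(T.inv()*q).as_rotvec()]
if __name__=="__main__":
    a=list(map(float,sys.argv[1:]))
    print(rel(a[:3],goal(*a[3:])).round(4)); s=sense();print(s["eef_pos"].round(4),s["contact_force"].round(1),s["joint_positions"].round(2),round(s["clock"],2))
E
python3 go.py .43 0 .25 .273 0
```

```text
[ 4.141e-01 -4.840e-01  2.000e-04 -1.500e-03 -1.000e-04 -2.000e-04]
[ 0.1616 -0.5776  0.2494] [0.4 0.1 0.1] [-1.35  0.09  1.23  0.    1.82 -0.06] 0.15
```

Emit:
{"fn": "move_arm", "kwargs": {"rows": [[[0.042,-0.049,0,0,0,0,0.0854],[0.084,-0.098,0,0,0,0,0.0854],[0.126,-0.147,0,0,0,0,0.0854],[0.166,-0.194,0,0,0,0,0.0854],[0.207,-0.242,0,0,0,0,0.0854]]]}}

```text
clock: 0.78
eef_pos: [0.2937, -0.2925, 0.25]
tool_rot: [0.991, 0.136, 0.0, -0.0]
contact_force: [0.7, -1.3, 0.3]
width: 0.997
grasp_force: 0.0
```

Emit:
{"fn": "move_arm", "kwargs": {"rows": [[[0.042,-0.049,0,0,0,0,0.0854],[0.084,-0.098,0,0,0,0,0.0854],[0.126,-0.147,0,0,0,0,0.0854],[0.166,-0.194,0,0,0,0,0.0854],[0.207,-0.242,0,0,0,0,0.0854]]]}}

```text
clock: 1.4
eef_pos: [0.4253, -0.0089, 0.2503]
tool_rot: [0.991, 0.136, 0.0, 0.0]
contact_force: [0.7, -1.2, 0.3]
width: 0.999
grasp_force: 0.0
```

```bash
python3 go.py .428 .1705 .164 .285 .436
```

```text
[ 0.0509 -0.1721  0.0862  0.0031  0.4355 -0.0118]
[ 0.4253 -0.0089  0.2503] [ 0.7 -1.2  0.3] [-0.1  -0.38  1.66 -0.    1.86  1.2 ] 1.4
```

Emit:
{"fn": "move_arm", "kwargs": {"rows": [[[0.01,-0.043,0,0,0.11,0,0.0854],[0.02,-0.086,0.02,0,0.22,-0.006,0.0854],[0.03,-0.129,0.05,0,0.33,-0.012,0.0854],[0.051,-0.172,0.086,0.003,0.436,-0.012,0.0854],[0.051,-0.172,0.086,0.003,0.436,-0.012,0.0854]]]}}

```text
clock: 2.02
eef_pos: [0.4242, 0.1704, 0.1578]
tool_rot: [0.967, 0.141, 0.21, -0.031]
contact_force: [-0.3, -1.3, -0.1]
width: 0.994
grasp_force: 0.0
```

```bash
python3 go.py .4685 .1824 .0735 .285 .436;python3 - <<'E'
from h import *
im1=camera("top")[180:270,215:315];im2=camera("side")[210:300,300:400]
crop("",0,0,200,90,4,"hov",np.hstack([im1,im2]))
E
```

```text
[ 0.0067  0.0012  0.0958 -0.003   0.0082  0.0047]
[0.4242 0.1704 0.1578] [-0.3 -1.3 -0.1] [ 0.31 -0.71  2.09 -0.01  1.34  1.59] 2.02
```

View pics/hov.png

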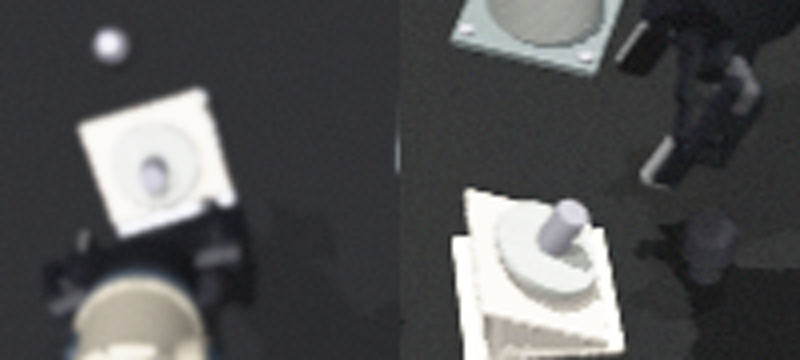

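The gripper is square to the slope. In the top half the pads straddle the stem (154,175) symmetrically, and the eyepiece is clear. I'll advance along the axis.

Emit:
{"fn": "move_arm", "kwargs": {"rows": [[[0.003,0.001,0.02,0,0.004,0,0.0854],[0.007,0.001,0.045,0,0.008,0.004,0.0854],[0.007,0.001,0.06,0,0.008,0.004,0.0854],[0.007,0.001,0.07,0,0.008,0.004,0.0854],[0.007,0.001,0.07,0,0.008,0.004,0.0854]]]}}

```text
clock: 2.75
eef_pos: [0.4626, 0.1771, 0.1036]
tool_rot: [0.966, 0.136, 0.217, -0.032]
contact_force: [0.5, -0.2, 0.2]
width: 0.998
grasp_force: 0.0
```

```bash
python3 go.py .4685 .1824 .0735 .285 .436
```

```text
[-0.0064 -0.0034  0.0303  0.0001 -0.007  -0.0047]
[0.4626 0.1771 0.1036] [ 0.5 -0.2  0.2] [ 0.3  -0.58  2.11 -0.01  1.17  1.59] 2.75
```

Emit:
{"fn": "move_arm", "kwargs": {"rows": [[[-0.006,-0.003,0.0,0,-0.007,-0.005,0.0854],[-0.006,-0.003,0.008,0,-0.007,-0.005,0.0854],[-0.006,-0.003,0.02,0,-0.007,-0.005,0.0854],[-0.006,-0.003,0.03,0,-0.007,-0.005,0.0854],[-0.006,-0.003,0.03,0,-0.007,-0.005,0.0854]]]}}

```text
clock: 3.38
eef_pos: [0.4683, 0.1824, 0.0723]
tool_rot: [0.967, 0.139, 0.213, -0.031]
contact_force: [-0.1, 0.1, -0.4]
width: 1.002
grasp_force: 0.0
```

```bash
python3 go.py .4685 .1824 .0735 .285 .436;python3 - <<'E'
from h import *
im1=camera("top")[180:270,215:315];im2=camera("side")[220:310,300:400]
crop("",0,0,200,90,4,"grasp",np.hstack([im1,im2]))
E
```

```text
[ 0.0007  0.0001 -0.001  -0.0003  0.0019  0.0009]
[0.4683 0.1824 0.0723] [-0.1  0.1 -0.4] [ 0.31 -0.53  2.13 -0.01  1.11  1.6 ] 3.38
```

View pics/grasp.png

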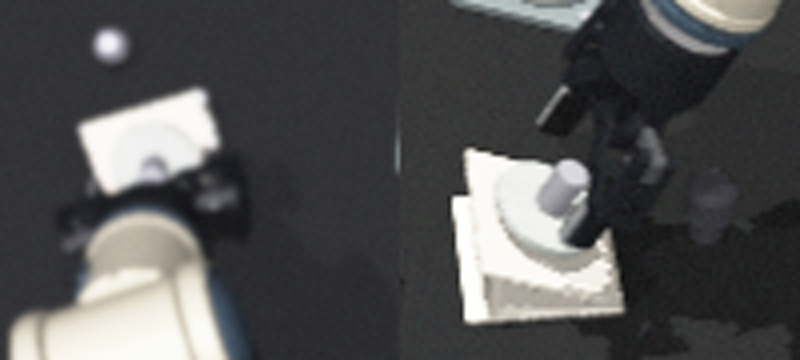

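Run:
```python
from h import *
s=sense();T=R.from_quat(s["tool_rot"]);p=s["eef_pos"]
for k in([0,0,0],[0,.042,.006],[0,-.042,.006]):
    q=p+T.apply(k);a=proj("side",q)[0];print(k,(a-[300,220])*4+[400,0],(proj("top",q)[0]-[215,180])*4)
```

```text
[0, 0, 0] [562.0342302  177.99025554] [150.58938644 173.79038696]
[0, 0.042, 0.006] [548.88214846 134.08243878] [200.57335965 155.93481397]
[0, -0.042, 0.006] [566.81492726 236.29685333] [101.10202045 186.47097032]
```

The TCP projects to (562,178), which is on the stem's axis between the pads. I'll close.

Emit:
{"fn": "move_arm", "kwargs": {"rows": [[[0,0,0,0,0,0,0.015],[0,0,0,0,0,0,0.015],[0,0,0,0,0,0,0.015],[0,0,0,0,0,0,0.015],[0,0,0,0,0,0,0.015]]], "force": 60}}

```text
clock: 4.1
eef_pos: [0.4688, 0.1826, 0.0744]
tool_rot: [0.966, 0.139, 0.215, -0.031]
contact_force: [-3.2, -0.6, 3.3]
width: 0.234
grasp_force: 58.5
```

Emit:
{"fn": "move_arm", "kwargs": {"rows": [[[0,0,0,0,0,0,0.015],[0,0,-0.002,0,0,0,0.015],[0,0,-0.01,0,0,0,0.015],[0,0,-0.03,0,0,0,0.015],[0,0,-0.05,0,0,0,0.015]]]}}

```text
clock: 4.72
eef_pos: [0.4479, 0.1764, 0.1197]
tool_rot: [0.966, 0.139, 0.214, -0.031]
contact_force: [1.2, 0.2, -1.7]
width: 0.235
grasp_force: 58.7
```

```bash
python3 go.py .45 .12 .18 .273 0
```

```text
[ 0.0129  0.0547 -0.0605 -0.0027 -0.4362  0.0127]
[0.4479 0.1764 0.1197] [ 1.2  0.2 -1.7] [ 0.31 -0.63  2.11 -0.01  1.22  1.6 ] 4.72
```

Emit:
{"fn": "move_arm", "kwargs": {"rows": [[[0.0,0.0,-0.05,0,-0.08,0,0.015],[0.003,0.015,-0.06,0,-0.18,0,0.015],[0.007,0.03,-0.06,0,-0.28,0,0.015],[0.01,0.045,-0.06,0,-0.38,0,0.015],[0.013,0.055,-0.06,0,-0.436,0.012,0.015]]]}}

```text
clock: 5.35
eef_pos: [0.4515, 0.1195, 0.1795]
tool_rot: [0.991, 0.136, -0.001, -0.001]
contact_force: [0.7, 1.3, -1.5]
width: 0.239
grasp_force: 58.8
```

```bash
python3 go.py .522 -.0757 .16 .273 0
```

```text
[ 0.0152  0.207   0.019  -0.0025  0.0012  0.0006]
[0.4515 0.1195 0.1795] [ 0.7  1.3 -1.5] [ 0.18 -0.27  1.7   0.    1.72  1.48] 5.35
```

Emit:
{"fn": "move_arm", "kwargs": {"rows": [[[0.004,0.045,0,0,0,0,0.015],[0.008,0.095,0,0,0,0,0.015],[0.012,0.145,0.005,0,0,0,0.015],[0.015,0.19,0.01,0,0,0,0.015],[0.015,0.207,0.019,0,0,0,0.015]]]}}

```text
clock: 5.98
eef_pos: [0.5219, -0.0774, 0.1598]
tool_rot: [0.991, 0.135, 0.001, -0.001]
contact_force: [0.1, 0.1, -1.3]
width: 0.233
grasp_force: 59.1
```

Emit:
{"fn": "move_arm", "kwargs": {"rows": [[[0,0,0.005,0,0,0,0.015],[0,0,0.01,0,0,0,0.015],[0,0,0.015,0,0,0,0.015],[0,0,0.02,0,0,0,0.015],[0,0,0.02,0,0,0,0.015]]]}}

```text
clock: 6.6
eef_pos: [0.5212, -0.0746, 0.1393]
tool_rot: [0.991, 0.137, -0.0, -0.001]
contact_force: [-0.3, -0.8, -1.8]
width: 0.239
grasp_force: 59.1
```

```bash
python3 go.py .522 -.0757 .115 .273 0
python3 - <<'E'
from h import *
im1=camera("top")[170:260,285:385];im2=camera("side")[130:230,290:390]
cv2.imwrite("pics/t1.png",camera("top")[:,:,::-1]);cv2.imwrite("pics/s1.png",camera("side")[:,:,::-1])
crop("",0,0,200,90,4,"over",np.hstack([im1,im2[5:95]]))
s=sense()
for z in (.07,.06):
  a=proj("side",[.522,-.0757,z])[0];print(z,(a-[290,135])*4+[400,0],proj("top",[.522,-.0757,z])[0])
E
```

```text
[ 0.0005  0.0014  0.0243 -0.0029 -0.0004  0.0021]
[ 0.5212 -0.0746  0.1393] [-0.3 -0.8 -1.8] [-0.21 -0.1   1.62  0.    1.63  1.09] 6.6
0.07 [582.26452206 243.177375  ] [332.36895989 206.06213035]
0.06 [581.69709544 253.43013334] [332.249573   206.38057341]
```

View pics/over.png

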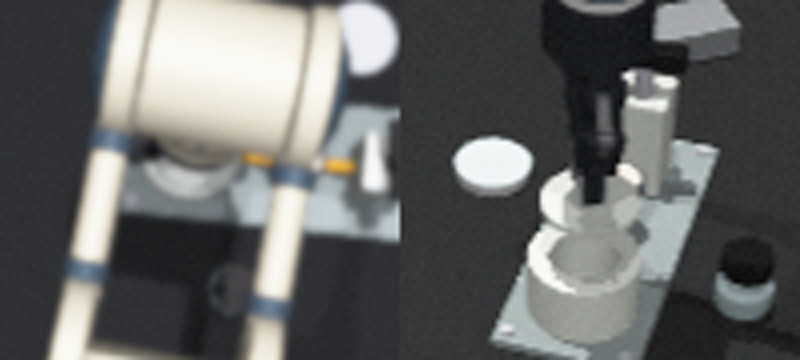

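The lid is over the chamber. In the right half its flange spans about x 540–640 at y 197, and the chamber rim spans 528–641 at y 253. I'll compare the extents numerically.

Run:
```python
from h import *
np.set_printoptions(linewidth=250,precision=2,suppress=True)
s=cv2.imread("pics/s1.png")
print("rows 176.. gray, cols 320-356");print(s[174:226:2,320:356,1])
p=sense()["eef_pos"]
for z in(.107,.115,.097): print(z,proj("side",[p[0],p[1],p[2]-.1393+z])[0])
for c,r,z,n in(([p[0],p[1]],.036,p[2]-.032,"flange bottom"),([p[0],p[1]],.036,p[2]-.024,"flange top"),([p[0],p[1]],.0225,p[2]-.042,"spigot bottom"),([.522,-.0757],.042,.06,"rim")):
    t=np.linspace(0,2*np.pi,100);q=proj("side",np.c_[c[0]+r*np.cos(t),c[1]+r*np.sin(t),0*t+z]);print(n,q.min(0),q.max(0))
```

```text
rows 176.. gray, cols 320-356
[[244 246 210  94  55  56  55  53  54  55  55  54  51  39  25  23  23  20  23  28  28  26  24  23  23 105 147 148 148 152 150 146 149 151 144 128]
 [245 244 199  75  54  56  54  54  52  54  52  45  55  46  20  19  18  19  28  30  29  32  29  18 150 230 242 217 150 137 150 150 149 150 140 124]
 [240 204  97  44  53  53  58  56 105 201 231 230 186  85  51  45  20  23  24  23  23  28  25  37 140 211 238 245 245 223 149 139 151 151 136 121]
 [128  87  56  52  51  56 113 201 232 236 236 236 234 205 145  86  30  27  26  28  39 100 139 149 146 153 156 194 235 226 147 132 150 151 136 108]
 [ 52  47  52  55  56 168 238 240 234 235 236 235 205 143 126  87  36  27  27  27  57 110 146 146 150 152 151 151 150 110  75 129 151 153 130 102]
 [ 53  50  49  58  86 224 248 248 247 247 229 183 163 134 127  87  25  26  24  26  51 112 142 149 150 171 183 183 183 157 147 131  99 107 103 107]
 [ 53  54  52  55  67 198 243 247 248 246 223 180 182 165 142 130 124 125 129 129 131 143 149 169 185 187 184 185 190 184 174 164 165 165 176 183]
 [ 57  49  53  53  52  86 190 242 249 232
[... 2289 characters left out ...]
 117  79  37  35  31]
 [191 191 188 188 190 188 185 186 185 183 152 120 129 139 148 150 149 147 144 137 125 119 121 119 121 118 119 118 117 114 115  86  48  32  34  36]
 [107 113 117 118 138 166 188 189 189 191 189 187 185 185 183 182 149 113 119 117 117 121 116 115 118 118 124 115 117 119 105  62  32  34  31  28]
 [ 53  54  60  57  55  69  77  87  98 107 106 113 122 144 172 188 163 118 117 115 117 116 116 116 123 140 144 135 122 111  79  41  32  32  29  36]]
0.107 [336.23 186.06]
0.115 [336.35 183.92]
0.097 [336.08 188.71]
flange bottom [323.61 177.92] [348.86 194.35]
flange top [323.68 175.79] [349.03 192.2 ]
spigot bottom [328.23 183.55] [343.94 193.83]
rim [321.02 188.93] [349.83 208.2 ]
```

Emit:
{"fn": "move_arm", "kwargs": {"rows": [[[0.001,0.001,0.01,-0.003,0,0,0.015],[0.001,0.001,0.02,-0.003,0,0,0.015],[0.001,0.001,0.03,-0.003,0,0,0.015],[0.001,0.001,0.034,-0.003,0,0,0.015],[0.001,0.001,0.034,-0.003,0,0,0.015]]]}}

```text
clock: 7.42
eef_pos: [0.5224, -0.0756, 0.1052]
tool_rot: [0.991, 0.137, 0.0, 0.0]
contact_force: [-0.1, -0.3, -1.2]
width: 0.238
grasp_force: 59.1
```

```bash
python3 go.py .5225 -.0755 .1 .273 0
```

```text
[ 0.0001 -0.0001  0.0052  0.0001 -0.0002  0.0013]
[ 0.5224 -0.0756  0.1052] [-0.1 -0.3 -1.2] [-0.21 -0.08  1.66  0.    1.56  1.09] 7.42
```

Emit:
{"fn": "move_arm", "kwargs": {"rows": [[[0,0,0.003,0,0,0,0.015],[0,0,0.005,0,0,0,0.015],[0,0,0.006,0,0,0,0.015],[0,0,0.007,0,0,0,0.015],[0,0,0.007,0,0,0,0.015]]]}}

```text
clock: 8.05
eef_pos: [0.5227, -0.0757, 0.0988]
tool_rot: [0.991, 0.137, 0.001, 0.0]
contact_force: [-0.6, -0.4, -1.0]
width: 0.237
grasp_force: 59.1
```

Emit:
{"fn": "move_arm", "kwargs": {"rows": [[[0,0,0.001,0,0,0,0.015],[0,0,0.002,0,0,0,0.015],[0,0,0.003,0,0,0,0.015],[0,0,0.003,0,0,0,0.015]]]}}

```text
clock: 8.55
eef_pos: [0.5226, -0.0757, 0.0956]
tool_rot: [0.991, 0.137, 0.0, 0.0]
contact_force: [-0.6, -0.2, -1.0]
width: 0.236
grasp_force: 59.1
```

Emit:
{"fn": "move_arm", "kwargs": {"rows": [[[0,0,0.001,0,0,0,0.015],[0,0,0.002,0,0,0,0.015],[0,0,0.0025,0,0,0,0.015],[0,0,0.0025,0,0,0,0.015]]]}}

```text
clock: 9.05
eef_pos: [0.5227, -0.0757, 0.0933]
tool_rot: [0.991, 0.137, 0.001, 0.0]
contact_force: [-0.8, 0.7, -1.2]
width: 0.238
grasp_force: 59.3
```

Emit:
{"fn": "move_arm", "kwargs": {"rows": [[[0,0,0.001,0,0,0,0.015],[0,0,0.0015,0,0,0,0.015],[0,0,0.0015,0,0,0,0.015]]]}}

```text
clock: 9.43
eef_pos: [0.5229, -0.0757, 0.0932]
tool_rot: [0.991, 0.137, 0.001, 0.0]
contact_force: [-3.0, 1.2, 6.5]
width: 0.233
grasp_force: 60.0
```

Contact at z 0.093 puts the flange on the rim. A spigot caught on the rim would have stopped at about 0.102. I'll release and retreat.

Emit:
{"fn": "move_arm", "kwargs": {"rows": [[[0,0,0,0,0,0,0.06],[0,0,0,0,0,0,0.0854],[0,0,0,0,0,0,0.0854],[0,0,-0.01,0,0,0,0.0854],[0,0,-0.03,0,0,0,0.0854]]]}}

```text
clock: 10.05
eef_pos: [0.5223, -0.0756, 0.1221]
tool_rot: [0.991, 0.137, -0.0, -0.0]
contact_force: [-0.8, -0.5, 0.2]
width: 1.001
grasp_force: 0.0
```

Emit:
{"fn": "move_arm", "kwargs": {"rows": [[[0,0,-0.04,0,0,0,0.0854],[0,0,-0.08,0,0,0,0.0854],[-0.06,0,-0.1,0,0,0,0.0854],[-0.1,0,-0.1,0,0,0,0.0854]]]}}

```text
clock: 10.55
eef_pos: [0.4258, -0.1033, 0.2257]
tool_rot: [0.991, 0.137, 0.003, 0.001]
contact_force: [-1.0, -0.9, 0.2]
width: 1.003
grasp_force: 0.0
```

Run:
```python
from h import *
t=camera("top");s=camera("side");cv2.imwrite("pics/t2.png",t[:,:,::-1]);cv2.imwrite("pics/s2.png",s[:,:,::-1])
crop("",0,0,210,95,3.8,"seated",np.hstack([t[175:270,300:410],s[135:230,300:400]]))
print(sense()["joint_positions"],sense()["eef_pos"])
```

```text
[-3.16928726e-01 -3.60635111e-01  1.68785089e+00 -5.74143028e-04
  1.80901112e+00  9.81297493e-01] [ 0.42447545 -0.10362813  0.22479531]
```

View pics/seated.png

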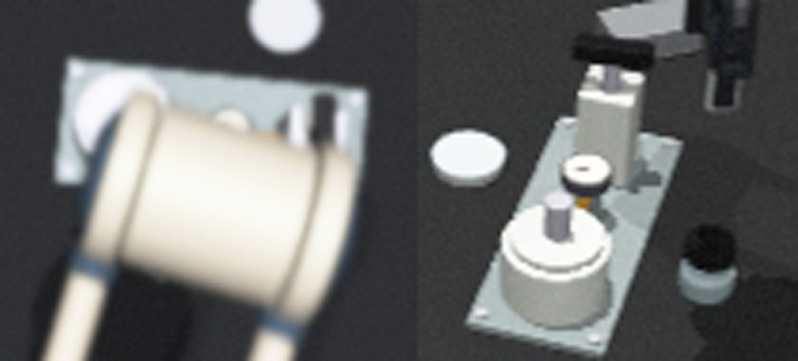

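The lid is seated: in the side half its flange lies level on the rim at (556,235), stem up at (558,215). Next I'll measure the handle bar more precisely.

Run:
```python
from h import *
np.set_printoptions(linewidth=200,precision=3,suppress=True)
t=cv2.imread("pics/top0.png")[:,:,1].astype(float);print(t[196:224,374:394].astype(int))
p=[]
for r in range(200,220):
    x=np.arange(378,392,.05);v=np.interp(x,np.arange(640),t[r]);k=np.argmin(np.interp(np.arange(383,389,.05),np.arange(640),t[r]))+100
    L=x[:k][v[:k]>(v[k]+v[:k].max())/2];Rr=x[k:][v[k:]>(v[k]+v[k:].max())/2]
    if len(L) and len(Rr): p.append((L[-1],Rr[0],r)); 
p=np.array(p);print(p)
m=np.median(p[:,0:2].mean(1));print(onz("top",[m,209.4],.138))
w=np.array([onz("top",[(a+b)/2,r],.138) for a,b,r in p]);print(np.polyfit(w[:,0],w[:,1],1))
s=cv2.imread("pics/s2.png")[:,:,1].astype(int);print(s[140:158,338:366])
```

```text
[[139 138 133 122 111 104  93  84  80  77  75  73  74  69  65  60  55  57  53  52]
 [189 191 187 177 166 159 147 143 136 131 123 126 123 112 104  99  87  81  79  77]
 [209 208 207 201 198 194 192 186 178 164 157 157 155 148 149 151 142 136 139 138]
 [211 209 209 207 208 208 206 195 172 147 130 128 131 142 165 182 185 188 193 201]
 [210 210 210 208 210 209 204 184 143 101  87  82  87 108 150 185 199 206 218 228]
 [211 209 211 211 212 208 202 176 120  76  67  62  64  84 129 178 199 209 223 231]
 [209 204 208 218 221 214 201 177 122  74  63  61  60  76 123 175 198 206 216 223]
 [203 196 204 229 234 223 206 179 120  74  63  61  58  77 129 183 205 207 205 210]
 [189 173 197 235 241 228 203 174 119  68  62  64  58  83 149 209 223 217 208 204]
 [161 149 192 238 244 229 200 173 117  70  61  61  63  95 173 229 237 224 207 201]
 [130 130 193 239 244 229 201 170 114  68  60  61  64  99 184 235 239 225 208 200]
 [109 126 190 239 245 230 197 163 108  69  63  61  62 103 185 235 237 222 203 200]
 [105 128 197 240 244 230 189 144  93  61  62  61  63 103 185 234 235 217 203 199]
 [106 139 206 242 247
[... 3115 characters left out ...]
  56  48]
 [ 57  55  55  55  56  51  53 173 219 223 164 101 103  91  77  45  20  24  16  15  18  20  18  32  50  58  55  54]
 [ 57  56  58  53  54  53  79 203 238 238 205 132 125 129 123 118 112  81  52  47  40  40  36  47  55  52  55  55]
 [ 56  50  52  57  56  58 159 227 239 238 194 117 125 133 122 177 226 233 228 221 173  82  55  51  58  54  52  54]
 [ 54  56  55  55  58  62 130 162 170 217 195 116 129 132 123 182 233 239 238 238 229 153  53  54  57  53  56  52]
 [ 51  54  57  57  55  98 137 153 150 160 140 122 128 133 123 143 167 224 241 238 215 119  55  54  52  56  52  52]
 [ 53  52  59  56  72 149 184 183 163 138 115 121 130 127 118 128 147 159 168 164 136  81  56  56  54  60  52  52]]
```

```bash
python3 - <<'E'
from h import *
for yw in(-.1,-.05,0,.05):
    c=np.array([.5025,-.234,.12]);d=np.array([np.cos(yw),np.sin(yw),0]);n=np.array([-d[1],d[0],0])*.009
    a=proj("side",[c+d*.032+n,c-d*.032+n]);b=proj("top",[c+[0,0,.018]-n-.028*d,c+[0,0,.018]-n+.028*d]);print(yw,a.round(2).tolist(),b.round(2).tolist())
E
python3 go.py .5025 -.234 .19 -.03 0
```

```text
-0.1 [[339.76, 150.54], [360.19, 154.36]] [[387.49, 218.75], [388.66, 200.58]]
-0.05 [[339.79, 150.86], [360.43, 154.08]] [[387.95, 218.63], [388.21, 200.4]]
0 [[339.84, 151.19], [360.66, 153.79]] [[388.41, 218.49], [387.75, 200.25]]
0.05 [[339.92, 151.52], [360.86, 153.5]] [[388.86, 218.32], [387.28, 200.13]]
[ 0.0399  0.1464  0.0355  0.0028 -0.0046  0.3024]
[ 0.4245 -0.1036  0.2248] [0.5 0.5 0.3] [-0.32 -0.36  1.69 -0.    1.81  0.98] 10.65
```

Emit:
{"fn": "move_arm", "kwargs": {"rows": [[[0.02,0.05,0,0,0,0.1,0.0854],[0.035,0.1,0.01,0,0,0.2,0.0854],[0.04,0.146,0.03,0,0,0.31,0.0854],[0.04,0.146,0.035,0,0,0.317,0.0854],[0.04,0.146,0.035,0,0,0.317,0.0854]]]}}

```text
clock: 11.28
eef_pos: [0.5046, -0.2321, 0.187]
tool_rot: [1.0, -0.021, 0.0, -0.0]
contact_force: [0.9, -0.1, 1.1]
width: 1.001
grasp_force: 0.0
```

```bash
python3 go.py .502 -.234 .129 -.045 0
```

```text
[-0.0026  0.002   0.058  -0.0006 -0.0007  0.003 ]
[ 0.5046 -0.2321  0.187 ] [ 0.9 -0.1  1.1] [-0.49 -0.03  1.47  0.    1.71  1.12] 11.28
```

Emit:
{"fn": "move_arm", "kwargs": {"rows": [[[-0.002,0.002,0.01,0,0,0.003,0.0854],[-0.002,0.002,0.025,0,0,0.003,0.0854],[-0.002,0.002,0.04,0,0,0.003,0.0854],[-0.002,0.002,0.054,0,0,0.003,0.0854],[-0.002,0.002,0.054,0,0,0.003,0.0854]]]}}

```text
clock: 11.9
eef_pos: [0.5015, -0.2338, 0.1307]
tool_rot: [1.0, -0.023, -0.001, -0.001]
contact_force: [-0.0, 0.5, 0.3]
width: 0.999
grasp_force: 0.0
```

```bash
python3 go.py .502 -.234 .129 -.045 0;python3 - <<'E'
from h import *
t=camera("top");s=camera("side")
crop("",0,0,160,80,5,"handle",np.hstack([t[170:250,345:425],s[110:190,310:390]]))
for k in([0,.043,.006],[0,-.043,.006],[0,0,0]):
    e=sense();print((proj("side",e["eef_pos"]+R.from_quat(e["tool_rot"]).apply(k))[0]-[310,110])*5+[400,0])
E
```

```text
[ 0.0005  0.0001  0.0017 -0.0013  0.0019 -0.0005]
[ 0.5015 -0.2338  0.1307] [-0.   0.5  0.3] [-0.5  -0.02  1.56  0.    1.61  1.12] 11.9
[616.47911258 154.62778708]
[591.1829442  236.01150824]
[604.70065265 186.52958638]
```

View pics/handle.png

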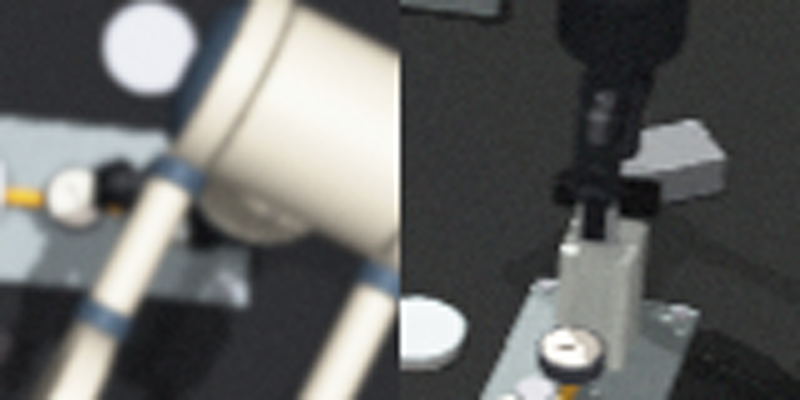

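In the right half the bar spans x 552–660 at y 190, and the gripper is centred on it at 604. I'll close gently first and read the side force.

Emit:
{"fn": "move_arm", "kwargs": {"rows": [[[0,0,0.0015,0,0,0,0.01],[0,0,0.0015,0,0,0,0.01],[0,0,0.0015,0,0,0,0.01],[0,0,0.0015,0,0,0,0.01],[0,0,0.0015,0,0,0,0.01]]], "force": 25}}

```text
clock: 12.62
eef_pos: [0.5024, -0.2345, 0.1316]
tool_rot: [1.0, -0.023, 0.001, 0.0]
contact_force: [-0.7, -0.4, 1.2]
width: 0.204
grasp_force: 28.4
```

```bash
python3 go.py .502 -.234 .129 -.045 0;python3 -c "
from bench import *;print(sense()['moment'])"
```

```text
[-0.0004 -0.0004  0.0026  0.0004 -0.0014 -0.0007]
[ 0.5024 -0.2345  0.1316] [-0.7 -0.4  1.2] [-0.5  -0.02  1.56  0.    1.61  1.12] 12.62
[0.01919263 0.09697307 0.03080903]
```

Emit:
{"fn": "move_arm", "kwargs": {"rows": [[[0,0,0,0,0,0,0.01],[0,0,0,0,0,0,0.01],[0,0,0,0,0,0,0.01]]], "force": 60}}

```text
clock: 13.0
eef_pos: [0.5025, -0.2345, 0.1317]
tool_rot: [1.0, -0.023, 0.001, 0.0]
contact_force: [-0.4, -0.2, 3.4]
width: 0.197
grasp_force: 60.3
```

Emit:
{"fn": "move_arm", "kwargs": {"rows": [[[0,0,-0.002,0,0,0,0.01],[0,0,-0.004,0,0,0,0.01],[0,0,-0.006,0,0,0,0.01],[0,0,-0.008,0,0,0,0.01],[0,0,-0.008,0,0,0,0.01]]]}}

```text
clock: 13.62
eef_pos: [0.5024, -0.2344, 0.1395]
tool_rot: [1.0, -0.023, 0.001, 0.0]
contact_force: [1.1, -0.2, -3.6]
width: 0.197
grasp_force: 59.5
```

```bash
python3 go.py .5024 -.2345 .1716 -.045 0;python3 -c "
from bench import *;print(sense()['moment'])"
```

```text
[ 0.      0.0001 -0.0321  0.0003 -0.0013 -0.0007]
[ 0.5024 -0.2344  0.1395] [ 1.1 -0.2 -3.6] [-0.5  -0.03  1.55  0.    1.62  1.12] 13.62
[-0.02887964 -0.0087337  -0.04931364]
```

The rod carries its own weight (3.6 N) with negligible side force. I'll continue up.

Emit:
{"fn": "move_arm", "kwargs": {"rows": [[[0,0,-0.003,0,0,0,0.01],[0,0,-0.006,0,0,0,0.01],[0,0,-0.01,0,0,0,0.01],[0,0,-0.014,0,0,0,0.01],[0,0,-0.017,0,0,0,0.01]]]}}

```text
clock: 14.25
eef_pos: [0.5024, -0.2344, 0.1567]
tool_rot: [1.0, -0.023, 0.001, 0.0]
contact_force: [0.0, 0.7, -3.6]
width: 0.199
grasp_force: 59.5
```

Emit:
{"fn": "move_arm", "kwargs": {"rows": [[[0,0,-0.003,0,0,0,0.01],[0,0,-0.006,0,0,0,0.01],[0,0,-0.01,0,0,0,0.01],[0,0,-0.012,0,0,0,0.01],[0,0,-0.012,0,0,0,0.01]]]}}

```text
clock: 14.88
eef_pos: [0.5024, -0.2344, 0.1686]
tool_rot: [1.0, -0.023, 0.001, 0.0]
contact_force: [1.3, 0.7, -2.7]
width: 0.198
grasp_force: 59.5
```

```bash
python3 go.py .5024 -.2345 .1725 -.045 0;python3 - <<'E'
from h import *
s=camera("side")
crop("",0,0,80,100,6,"band",s[110:210,310:390])
E
```

```text
[-0.      0.0001 -0.0039  0.0004 -0.0015 -0.0007]
[ 0.5024 -0.2344  0.1686] [ 1.3  0.7 -2.7] [-0.5  -0.03  1.5   0.    1.67  1.12] 14.88
```

View pics/band.png

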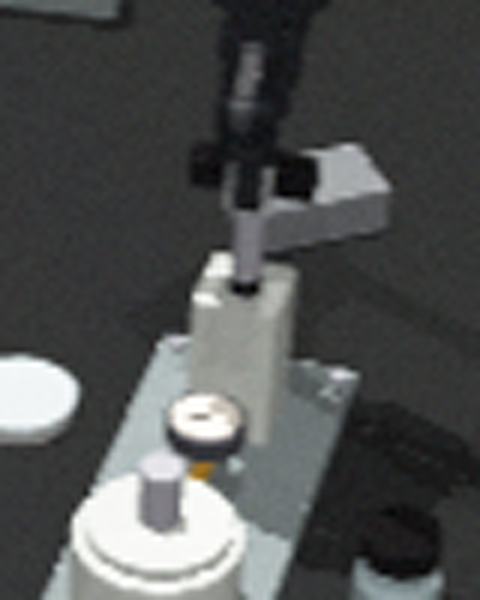

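The dark band shows at (244,288) above the bore mouth, nearly all out. The lid is still seated. I'll draw the last 4 mm.

Emit:
{"fn": "move_arm", "kwargs": {"rows": [[[0,0,-0.002,0,0,0,0.01],[0,0,-0.004,0,0,0,0.01],[0,0,-0.004,0,0,0,0.01],[0,0,-0.004,0,0,0,0.01]]]}}

```text
clock: 15.42
eef_pos: [0.5023, -0.2344, 0.1723]
tool_rot: [1.0, -0.023, 0.001, 0.0]
contact_force: [0.4, 0.1, -4.2]
width: 0.2
grasp_force: 59.5
```

Run:
```python
from h import *
s=camera("side");np.set_printoptions(linewidth=200)
print(s[145:166,346:358,1]);print(sense()["eef_pos"])
# rod (axis front) at bore mouth and at mouth+10mm
print(proj("side",[[.5029,-.2345+.008,.095],[.5029,-.2345+.008,.105]]))
```

```text
[[ 47  62  73  93 112 117 116 115 126 126 104  94]
 [ 53  58  66  92 111 121 120 113  98  87  86  83]
 [ 54  52  63  94 114 118 120 108  89  82  82  81]
 [ 53  52  58  95 114 119 119 104  86  87  83  83]
 [ 53  54  58  91 114 117 117 105  91  88  82  83]
 [ 55  52  66  97 116 118 118 104  86  85  83  80]
 [ 48  47  64  99 115 122 118  99  85  86  80  62]
 [192 192 145 100 117 118 115  89  47  37  39  32]
 [233 235 191 122 116 118 115  95  71  55  47  45]
 [237 236 186 109 117 119 116 121 135 142 123 111]
 [238 236 179  93 119 114  92  93 136 144 146 143]
 [177 166 111  27  46  52  39  84 132 147 145 145]
 [163 134  81  15  23  20  15 103 164 179 181 172]
 [149 137 102  54  35  35  46 116 170 184 182 168]
 [150 146 144 133 128 122 131 143 165 179 181 153]
 [197 149 151 144 144 142 146 167 177 180 174 142]
 [158 148 150 150 148 144 147 167 181 182 153 125]
 [150 149 151 153 152 150 155 165 172 172 143 117]
 [151 154 149 151 153 152 154 157 160 150 130 116]
 [146 149 147 151 155 149 153 155 159 146 126 119]
 [150 152 152 151 151 150 152 154 160 140 124 115]]
[ 0.50231117 -0.23436472  0.17223372]
[[349.66928029 158.70893276]
 [349.86467239 156.11546035]]
```

The whole 10 mm band shows (rows 155.6–158.6). I'll add a small margin and hand in.

Emit:
{"fn": "move_arm", "kwargs": {"rows": [[[0,0,-0.0005,0,0,0,0.01],[0,0,-0.0007,0,0,0,0.01],[0,0,-0.0007,0,0,0,0.01],[0,0,-0.0007,0,0,0,0.01]]]}}

```text
clock: 15.98
eef_pos: [0.5023, -0.2344, 0.173]
tool_rot: [1.0, -0.023, 0.001, 0.0]
contact_force: [0.1, 0.4, -3.5]
width: 0.201
grasp_force: 59.5
```

```bash
python3 -c "
from bench import *
s=sense();print(s['eef_pos'],s['joint_vel'].round(3),s['contact_force']);print(sign_off())"
```

```text
[ 0.50232386 -0.23438247  0.17301318] [ 0.001  0.001  0.001 -0.001  0.001  0.001] [ 0.07038471  0.41242231 -3.49251287]
the job is handed in; nothing more can be done
None
```

The lid is seated on the chamber and released, the pump rod is drawn up about 41 mm and held still with its dark band just clear of the barrel, and the job was handed in at about 16 s.

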